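Spin the vial carousel and stop it on the pointer

ROBOT

A 6-joint arm with a two-finger parallel gripper is mounted at the origin on the work surface. World frame = base frame: x ahead of the robot, y to its left, z up, the work surface at z = 0. Lengths are in m, angles in rad, forces in N, time in s.
With the tool pointing down it reaches from about 0.35 to 0.85 m from the base axis. Payload 8.1 kg.
Tool frame: the origin (TCP) lies at the very end of the fingers, on their centre line; the grasp point (between the pads) lies 19 mm behind it; z points along the fingers, y is the line along which they close (so a half turn about z gives the same grasp; the last joint's range is limited). The gripper opens to 93 mm and grips with 3 to 60 N. Pads are 15 mm wide; open, the fingers measure 128 mm over their backs; the gripper's body (75 mm by 188 mm) begins 65 mm behind the grasp point.
Start: joints at [-1.201, 0.13, 1.488, -0, 1.523, -0.085], TCP at [0.264, -0.539, 0.219] pointing down, gripper open.
Joint ranges: [-2.96, 2.96], [-0.89, 2.26], [0.02, 2.5], [-1.34, 4.48], [0, 2.73], [-2.66, 2.66]. Speed limits (rad/s): [2.39, 2.39, 2.79, 3.14, 3.14, 3.14].

INTERFACE

Orientations are given as a rotation vector (axis times angle).
In Python, from plant import robot gives the robot as it stands. The module is installed in compiled form; this text tells all that it offers.
- The arm moves only by the tool play_rows, never from a script. Its argument "increments" is text: rows parted by semicolons, each of 5 numbers parted by spaces: the shift along the tool's x, y, z in mm, then the turn about the tool's z in degrees, then the closure, from -1 (fully open) to 1 (shut). In form: dx dy dz yaw claw; .... A call has 1 to 20 rows; each row is the pose to reach, as a shift and turn from the pose commanded when the call began, along the tool's axes at that moment; what a row does not reach only later rows make up. A row lasts 1/10 s, in which the tool goes at most 50 mm and 8.59 degrees, less where a joint would pass 70% of its speed; a pose out of reach is approached as far as the arm can. A call with a gripper value outside its range is refused whole. The fingers move at their own pace and stop on an object; "force" is the grip in N (left out, the last holds). Time passes only in rows, so rows that repeat a pose let the fingers close. It gives the time, the measured TCP pose, the force, the opening and the grip force at its end, in the units of the state.
- robot.read_state(): the state, without advancing time (a new reading comes with each control period).
- robot.read_camera(name): name is "scene" or "top" or "wrist"; returns the picture (420x560x3 uint8, blue, green, red); there is no depth.
- robot.calibration(name): a dict with "vertical_fov" (degrees; the focal length in pixels is half the picture's height over the tangent of half this angle, whatever the lens; pixels are square), "cx", "cy" (the principal point, pixels), "rvec" (rotation vector, rad) and "tvec" (3), from world to camera coordinates, as OpenCV has them. Camera axes: x right, y down, z forward; pixel columns grow to the right and rows downward; lengths in m; the calibration is good to about 2 mm. A picture is of the moment at which its call begins: read the wrist's pose just before it. calibration takes no time and is no camera call; for the wrist camera it gives the pose at the moment of the call.
- robot.close_job(): hands the job in; it is judged then, once.
Trained networks look in the newest picture that a camera, given by its name, has taken for a name from the list of things; names that differ only in an ending like _2 or _b are one class to them, and where a whole thing is asked for, a point or a joint stands for the part that bears it (a point fixed in the world has none). Each returns a list of dicts, best first, with "conf" (0 to 1); they miss things now and then, are a little off and sometimes report something else, mostly with a low value. They report only what shows in the picture. A call takes as long as a camera call.
- robot.recognise(camera, query): "centre" ([x, y, z] in m, in world coordinates, good to about 4 mm: the middle of the surface that is visible of it).
- robot.regions_of(camera, query): "pixels" (420x560 bool, what is visible of it).
- robot.landmark_of(camera, query): "centre" ([x, y, z] in m, in world coordinates, good to about 4 mm: a listed point, or the origin of a listed thing).
The state is a dict: "t": time; "q": joint angles; "dq": joint speeds; "joint_torque": joint torques, N m; "tool_pos": TCP position; "orientation": TCP orientation; "force": force on the tool from outside, world axes, zero at the start; "wrist_torque": the same for the moment, N m; "opening": finger opening in m; "gripper_force": force on a finger pad.
Only numpy, scipy, OpenCV 4.12 (cv2) and the standard library are available. Lean on these libraries where they do the work, as an engineer would, in place of code of your own. Each camera call takes 0.05 s, during which the arm holds its last target. There are 200 camera calls.

TASK

Flick the upright post of the vial carousel with a fingertip so that the wheel spins freely anticlockwise (seen from above) and the post runs past the fixed pointer at least once on its own. Then, on a later turn, as the post comes up to the pointer, brake the turning wheel with a fingertip so that the post stops right at the pointer, and keep the fingertip on the wheel: the program finishes while still holding it there. Between the flick and the braking leave the wheel alone; touch it again only when the post is near the pointer, and the first stop counts: do not push the wheel on by hand afterwards. Pinch nothing and leave the other things on the bench undisturbed.

Things in the scene. Friction and masses are not known exactly. Their poses are not given: they have to be found in the camera images.
- carousel (a joint): Angle of the carousel wheel about its upright axle, rad. Grows anticlockwise seen from above, no stops, counts on over whole turns; at 0 and every multiple of 2 pi the post is exactly at the pointer. Starts at rest between -5.0 and -1.4. The wheel runs very freely: let go, each second it loses about 6 % of its speed plus about 0.08 rad/s.
- post (a point): Top centre of the upright steel post, the only thing on the outer band of the wheel: 14 mm across, 30 mm high, 105 mm from the axle, fixed to the wheel. The wheel's upper face is 30 mm below this point. A fingertip pressed on the bare band with a few newtons stops the wheel almost at once (in under 0.05 s).
- axle (a point): Point on the axle at the level of the wheel's upper face, 52 mm above the bench; fixed during the run. The wheel is a flat white disc 250 mm across, 12 mm thick, about 0.7 kg. On it are a hub (40 mm across, 30 high) and a fixed ring of twelve capped vials (32 mm high, reaching 55 mm from the axle). The band from 60 to 125 mm from the axle is flat and bare but for the post.
- pointer_spot (a point): The spot on the level of the wheel's upper face, 105 mm from the axle, in line with the pointer: where the centre of the post must stop. The pointer is a flat dark steel arrow on the fixed stand just outside the wheel's rim, its tip 132 mm and its tail 175 mm from the axle, its top 2 mm lower than the wheel's upper face.
- jar_mid (a point): Centre of a loose capped glass jar, 68 mm across, 85 mm high. Bystander.
- beaker_mid (a point): Centre of a loose open glass beaker, 66 mm across, 85 mm high. Bystander.
- cryobox_mid (a point): Centre of a loose square cardboard storage box, 134 by 134 mm, 55 mm high. Bystander.

How it is judged:
By the outcome, as a careful person would: the job done as asked, in the order asked, and still so for the second after the job is handed in, while the arm keeps its last pose, push and grip.
It also fails if it takes over 48 s, if anything falls off the work surface, if the arm or the gripper's body presses on something with over 40 N, if the wrist force passes 120 N, or if a joint passes its speed limit or range.

## Working session

There is one attempt and no reset: what is moved stays moved. The work goes in short steps, Python scripts to look and compute and a tool call to move; the robot and the scene stay as the last step left them, time stands still between calls to the robot, and variables do not carry over. Pictures are saved under pics/ and viewed, at most 10 in all, crops included, and the job is handed in when it is done.

Besides the shell and the picture viewer there is one more tool, called after "Emit:" as name(argument=value, ...), one argument or row to a line, values as JSON. play_rows: Moves the arm, as the interface text tells. Its arguments: {"type":"object","properties":{"increments":{"type":"string"},"force":{"type":"number"}},"required":["increments"]}

```bash
mkdir -p pics; python3 - <<'E'
from plant import robot
import cv2,numpy as np
s=robot.read_state();print(s['t'],s['tool_pos'],s['orientation'],s['opening'])
for c in ['top','scene']:
    cv2.imwrite(f'pics/{c}0.png',robot.read_camera(c))
    for q in ['axle','post','pointer_spot','jar_mid','beaker_mid','cryobox_mid']:
        r=robot.landmark_of(c,q);print(c,q,[(np.round(d['centre'],4),round(d['conf'],2)) for d in r[:2]])
print(robot.calibration('top'),robot.read_state()['t'])
E
```

```text
0.0 [ 0.2634018  -0.53849421  0.21762799] [-3.05902405e+00 -7.07923215e-01  3.94998768e-04] 0.09311073878377879
top axle [(array([0.538 , 0.0086, 0.0505]), 0.65), (array([ 0.414 , -0.4238,  0.0434]), 0.17)]
top post [(array([0.5598, 0.1115, 0.0797]), 0.87)]
top pointer_spot [(array([ 0.5675, -0.0904,  0.0532]), 0.75)]
top jar_mid [(array([0.4475, 0.4067, 0.0434]), 0.73)]
top beaker_mid [(array([ 0.4154, -0.4212,  0.0426]), 0.69)]
top cryobox_mid [(array([ 0.5906, -0.399 ,  0.0239]), 0.92)]
scene axle [(array([0.5362, 0.0053, 0.0552]), 0.84)]
scene post [(array([0.561 , 0.1064, 0.0811]), 0.62)]
scene pointer_spot [(array([ 0.5642, -0.0939,  0.0518]), 0.65)]
scene jar_mid [(array([0.4481, 0.4098, 0.0452]), 0.74)]
scene beaker_mid [(array([ 0.4163, -0.4215,  0.0443]), 0.9)]
scene cryobox_mid [(array([ 0.5893, -0.3939,  0.0276]), 0.82)]
{'vertical_fov': 47.86484740149387, 'cx': 270.90490442302405, 'cy': 205.39411332443228, 'rvec': array([ 2.09438292, -2.12930299,  0.1709758 ]), 'tvec': array([0.01937069, 0.53864911, 1.05760479])} 0.7
```

View pics/top0.png

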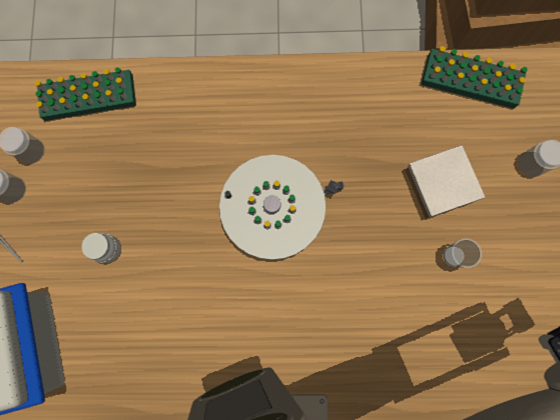

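View pics/scene0.png

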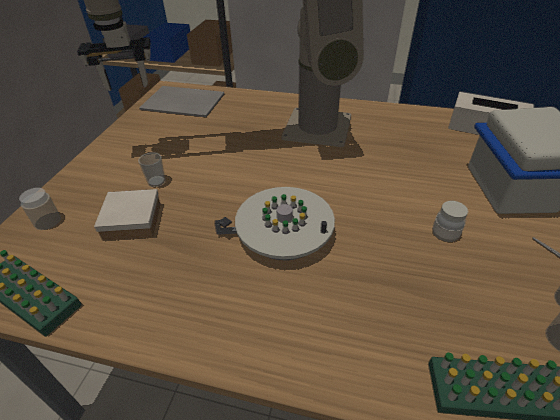

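The top view shows the wheel centred near (272,207), the post at (228,195) on the left and the pointer at (333,187) on the right. Nothing stands close to the wheel. I'll refine the geometry from these saved pictures.

```bash
cat > h.py <<'E'
from plant import robot
import cv2,numpy as np
from scipy.spatial.transform import Rotation as Ro
def ray(c,uv,z):
    k=robot.calibration(c);f=210/np.tan(np.radians(k['vertical_fov'])/2)
    R=Ro.from_rotvec(k['rvec']).as_matrix();t=k['tvec']
    d=R.T@np.array([(uv[0]-k['cx'])/f,(uv[1]-k['cy'])/f,1]);o=-R.T@t
    return o+d*(z-o[2])/d[2]
def proj(c,p):
    k=robot.calibration(c);f=210/np.tan(np.radians(k['vertical_fov'])/2)
    K=np.array([[f,0,k['cx']],[0,f,k['cy']],[0,0,1]])
    return cv2.projectPoints(np.array(p,float).reshape(-1,1,3),k['rvec'],k['tvec'],K,None)[0][:,0]
E
python3 - <<'E'
from h import *
im=cv2.imread('pics/top0.png')
hsv=cv2.cvtColor(im,cv2.COLOR_BGR2HSV)
w=((hsv[...,1]<50)&(hsv[...,2]>120)).astype(np.uint8)
n,l,st,ce=cv2.connectedComponentsWithStats(w)
i=l[207,240];m=(l==i).astype(np.uint8)
c,_=cv2.findContours(m,cv2.RETR_EXTERNAL,cv2.CHAIN_APPROX_NONE)
h=cv2.convexHull(c[0]);e=cv2.fitEllipse(h);print(e,ray('top',e[0],.052))
cv2.imwrite('pics/crop.png',np.hstack([cv2.resize(im[160:230,310:360],None,fx=8,fy=8,interpolation=cv2.INTER_CUBIC)[:560],cv2.resize(im[160:230,205:255],None,fx=8,fy=8,interpolation=cv2.INTER_CUBIC)]))
E
```

```text
((272.1369323730469, 206.61793518066406), (103.955078125, 106.1691665649414), 79.94815063476562) [0.53567817 0.00758959 0.052     ]
```

View pics/crop.png

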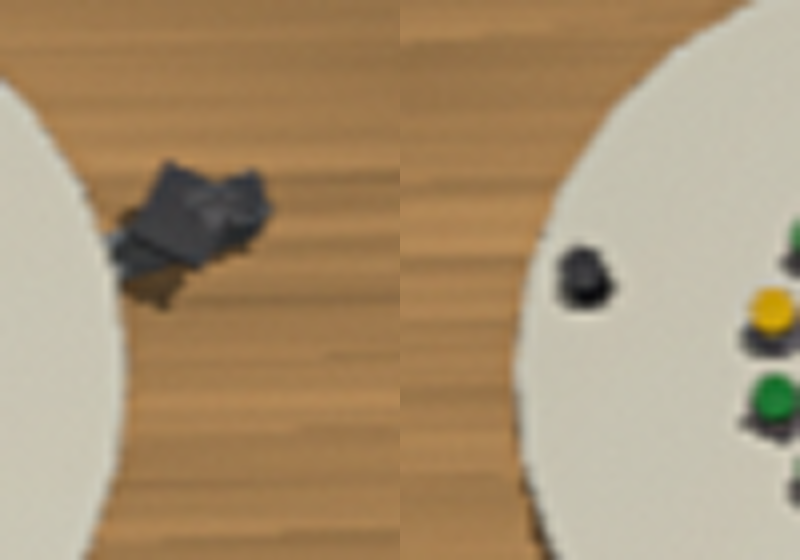

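The arrow sits at about (333,187), and the post is clear at (228,195). I'll move towards the wheel with the fingers shut and look with the wrist camera on the way.

Emit:
play_rows(
  increments="384 -245 -60 -51 1;384 -245 -60 -51 1;384 -245 -60 -51 1;384 -245 -60 -51 1;384 -245 -60 -51 1;384 -245 -60 -51 1;384 -245 -60 -51 1;384 -245 -60 -51 1;384 -245 -60 -51 1;384 -245 -60 -51 1;384 -245 -60 -51 1;384 -245 -60 -51 1;384 -245 -60 -51 1;384 -245 -60 -51 1;384 -245 -60 -51 1;384 -245 -60 -51 1",
  force=30,
)

```text
t: 2.3
tool_pos: [0.5006, -0.1509, 0.2786]
orientation: [-2.459, -1.955, 0.0]
force: [-0.0, 0.0, -0.5]
opening: 0.0004
gripper_force: 0.0
```

```bash
python3 - <<'E'
from h import *
s=robot.read_state();print(s['t'],s['tool_pos'],s['opening'],s['q']);print(Ro.from_rotvec(s['orientation']).as_matrix().round(3))
im=robot.read_camera('wrist');cv2.imwrite('pics/w1.png',im)
print(proj('wrist',[[.5357,.0076,.052],[.565,-.093,.052],[.561,.109,.082]]))
k=robot.calibration('wrist');print(k)
for q in ['axle','pointer_spot','post']:
    print(q,[(np.round(d['centre'],4),d['conf']) for d in robot.landmark_of('wrist',q)[:1]])
for uv in [(325,191.2),(342.8,184.4),(332.75,186.9)]: print(ray('top',uv,.05))
E
```

```text
2.3 [ 0.50062112 -0.15092253  0.27857386] 0.00041832538083430603 [-3.90850831e-01 -9.66711139e-02  1.60951888e+00 -4.38104384e-05
  1.62887291e+00 -1.63721398e-01]
[[ 0.225  0.974 -0.   ]
 [ 0.974 -0.225  0.   ]
 [-0.    -0.    -1.   ]]
[[277.88236618  47.86859951]
 [319.4425232  129.41346823]
 [279.77973296 -76.7600446 ]]
{'vertical_fov': 68.51259036677953, 'cx': 278.56531328899433, 'cy': 209.20622335832368, 'rvec': array([-2.88395459,  0.32662679,  0.03930357]), 'tvec': array([-0.52123016, -0.07580454,  0.43810846])}
axle [(array([0.5348, 0.0102, 0.0532]), 0.97)]
pointer_spot [(array([ 0.5638, -0.0905,  0.0532]), 0.76)]
post []
[ 0.57053469 -0.11712851  0.05      ]
[ 0.58607453 -0.15947659  0.05      ]
[ 0.5805211  -0.13567229  0.05      ]
```

View pics/w1.png

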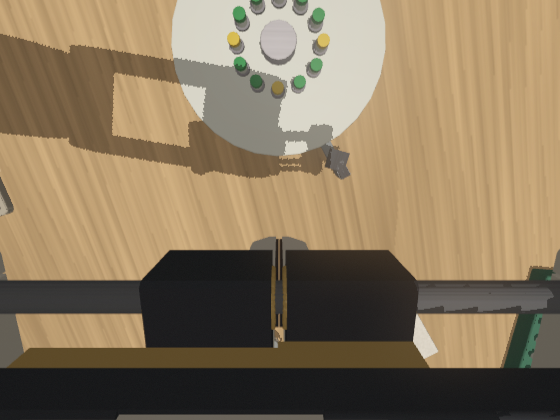

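The pointer shows near (338,160) and the axle near (278,40), matching the landmarks. The pointer direction is about -1.286 rad from the axle, which puts the post at θ ≈ -3.66. I'll go behind the post and descend.

Emit:
play_rows(
  increments="268 49 0 0 1;268 49 0 0 1;268 49 0 0 1;268 49 0 0 1;268 49 0 0 1;268 49 0 0 1;268 49 0 0 1;268 49 50 0 1;268 49 100 0 1;268 49 140 0 1;268 49 170 0 1;268 49 195 0 1;268 49 212 0 1;268 49 212 0 1",
)

```text
t: 3.9
tool_pos: [0.6065, 0.0991, 0.0638]
orientation: [-2.456, -1.955, 0.007]
force: [-1.1, 0.7, -0.2]
opening: 0.0003
gripper_force: 0.0
```

```bash
python3 - <<'E'
from h import *
im=cv2.imread('pics/w1.png')
R=Ro.from_rotvec([-2.88395459,  0.32662679,  0.03930357]).as_matrix();t=np.array([-0.52123016, -0.07580454,  0.43810846]);f=210/np.tan(np.radians(68.5126/2))
o=-R.T@t
g=im.max(2).astype(int);ys,xs=np.where(((g<105)&(im.max(2).astype(int)-im.min(2)<25))[140:185,318:356]);ys+=140;xs+=318
P=[]
for x,y in zip(xs,ys):
    d=R.T@np.array([(x-278.565)/f,(y-209.206)/f,1]);P.append(o+d*(.05-o[2])/d[2])
P=np.array(P)[:,:2]-[.5355,.008];r=np.hypot(*P.T);a=np.arctan2(P[:,1],P[:,0])
print(len(P),r.min(),r.max())
for lo in np.arange(.12,.19,.008):
    k=(r>=lo)&(r<lo+.008);print(round(lo,3),k.sum(),a[k].min() if k.any() else 0,a[k].max() if k.any() else 0)
s=robot.read_state();print(s['tool_pos'],s['q'],s['force'])
robot.read_camera('top');rr=robot.landmark_of('top','post');print(rr[:1])
cv2.imwrite('pics/t2.png',robot.read_camera('scene'));rr=robot.landmark_of('scene','post');print(rr[:1])
E
```

```text
187 0.12440059947585519 0.17197634102341053
0.12 18 -1.349450037453702 -1.288210419728251
0.128 57 -1.3483564819433558 -1.2551962591430004
0.136 34 -1.3549865928857738 -1.2927436370974479
0.144 34 -1.3794499360199028 -1.285476546397753
0.152 14 -1.362713133709955 -1.300245907352384
0.16 20 -1.334821298343551 -1.256367640202902
0.168 10 -1.3199579514955644 -1.2599358978214399
0.176 0 0 0
0.184 0 0 0
[0.60654531 0.09908548 0.06378785] [ 7.86435433e-02  2.94755668e-01  1.59108023e+00 -2.01664175e-04
  1.26065194e+00  3.05216333e-01] [-1.14851299  0.70565027 -0.15362206]
[{'centre': [0.5581, 0.1107, 0.0804], 'conf': 0.65}]
[{'centre': [0.5594, 0.1087, 0.0804], 'conf': 0.61}]
```

View pics/t2.png

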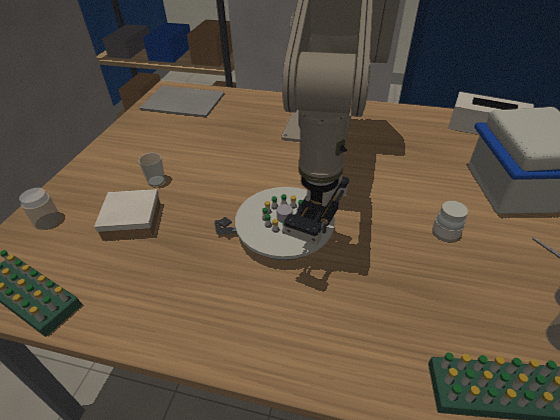

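The finger is at the post from behind. I'll flick it now, lift off at once and go to the hover point on the near side.

Emit:
play_rows(
  increments="0 -12 0 0 1;0 -35 0 0 1;0 -59 0 0 1;0 -50 -30 0 1;-20 -50 -70 0 1;-60 -70 -70 0 1;-100 -100 -70 0 1;-140 -125 -60 0 1;-150 -132 -50 0 1;-150 -132 -46 0 1",
)

```text
t: 5.1
tool_pos: [0.4461, -0.0179, 0.1136]
orientation: [2.459, 1.953, 0.002]
force: [0.6, -0.2, 0.3]
opening: 0.0008
gripper_force: 0.0
```

```bash
cat >> h.py <<'E'
A=np.array([.5355,.008]);PH=-1.295
def ang(c):
    t=robot.read_state()['t'];im=robot.read_camera(c)
    r=robot.landmark_of(c,'post')
    if not r: return (t,None,im)
    p=np.array(r[0]['centre'][:2])-A
    return (t,(np.arctan2(p[1],p[0])-PH)%(2*np.pi),im,round(np.hypot(*p),3),round(r[0]['conf'],2))
E
python3 - <<'E'
from h import *
s=robot.read_state();print(s['tool_pos'],s['force'])
for i in range(6):
    r=ang('scene');print(round(r[0],3),r[1],r[3:])
E
```

```text
[ 0.44609804 -0.01787464  0.11355012] [ 0.64969009 -0.19271957  0.31273478]
5.1 4.748836661343452 (np.float64(0.106), 0.75)
5.2 5.011224265882548 (np.float64(0.106), 0.74)
5.3 5.2239736299868795 (np.float64(0.107), 0.58)
5.4 5.437081307384234 (np.float64(0.105), 0.84)
5.5 5.723670019594347 (np.float64(0.106), 0.77)
5.6 5.930401277306162 (np.float64(0.107), 0.59)
```

The flick worked: about 2.35 rad/s, and the first free pass comes at t ≈ 5.8. It should slow to about 0.95 rad/s by the third pass, so I'll hold the hover and brake there.

Emit:
play_rows(
  increments="0 0 0 0 1;0 0 0 0 1;0 0 0 0 1;0 0 0 0 1;0 0 0 0 1;0 0 0 0 1;0 0 0 0 1;0 0 0 0 1;0 0 0 0 1;0 0 0 0 1;0 0 0 0 1;0 0 0 0 1;0 0 0 0 1;0 0 0 0 1;0 0 0 0 1;0 0 0 0 1;0 0 0 0 1;0 0 0 0 1;0 0 0 0 1;0 0 0 0 1",
)

```text
t: 7.7
tool_pos: [0.4465, -0.0166, 0.1126]
orientation: [-2.458, -1.957, 0.0]
force: [-0.6, -0.1, 0.0]
opening: 0.0007
gripper_force: 0.0
```

```bash
cat >> h.py <<'E'
import json
from scipy.integrate import solve_ivp
from scipy.optimize import least_squares
def run(n,c='scene'):
    try: D=json.load(open('d.json'))
    except Exception: D=[]
    for i in range(n):
        r=ang(c)
        if r[1] is not None and abs(r[3]-.105)<.01: D.append([r[0],r[1]])
    json.dump(D,open('d.json','w'));D=np.array(D)
    def sim(p,ts): # closed form of w'=-k w-.08
        k,c=p[2],.08;dt=ts-D[0,0];e=np.exp(-k*dt)
        return p[0]-c/k*dt+(p[1]+c/k)*(1-e)/k,(p[1]+c/k)*e-c/k
    def res(p): return np.r_[(sim(p,D[:,0])[0]-D[:,1]+np.pi)%(2*np.pi)-np.pi,(p[2]-.06)*3]
    s=min((least_squares(res,[D[0,1]-2*np.pi,w,.06],loss='soft_l1',f_scale=.05) for w in (2.2,2.35,2.5)),key=lambda s:s.cost)
    tt=np.arange(D[0,0],D[0,0]+14,.005);th,w=sim(s.x,tt)
    print('fit',s.x.round(4),'rms',np.sqrt(np.mean(res(s.x)[:-1]**2)).round(4),'now',robot.read_state()['t'])
    for a in (0,2*np.pi,4*np.pi-1.57,4*np.pi-.8,4*np.pi,6*np.pi):
        i=np.argmax(th>a);print(round(a,2),tt[i].round(3),w[i].round(3))
E
echo '[[5.1,4.7488],[5.2,5.0112],[5.3,5.22397],[5.4,5.43708],[5.5,5.72367],[5.6,5.9304]]'>d.json
python3 - <<'E'
from h import *
s=robot.read_state();print(s['tool_pos'],s['force'])
run(6)
E
```

```text
[ 0.44646106 -0.01664386  0.11262372] [-0.57280996 -0.11641851  0.01342093]
fit [-1.5396  2.4558  0.0601] rms 0.02 now 8.3
0 5.75 2.311
6.28 8.91 1.681
11.0 12.29 1.128
11.77 13.005 1.024
12.57 13.83 0.91
18.85 5.1 2.456
```

Emit:
play_rows(
  increments="0 0 0 0 1;0 0 0 0 1;0 0 0 0 1;0 0 0 0 1;0 0 0 0 1;0 0 0 0 1;0 0 0 0 1;0 0 0 0 1;0 0 0 0 1;0 0 0 0 1;0 0 0 0 1;0 0 0 0 1;0 0 0 0 1;0 0 0 0 1;0 0 0 0 1;0 0 0 0 1;0 0 0 0 1;0 0 0 0 1;0 0 0 0 1;0 0 0 0 1",
)

```text
t: 10.3
tool_pos: [0.4464, -0.0166, 0.1126]
orientation: [-2.458, -1.957, 0.0]
force: [-0.2, -0.1, 0.3]
opening: 0.0004
gripper_force: 0.0
```

```bash
python3 - <<'E'
from h import *
run(10)
E
```

```text
fit [-1.5406  2.4648  0.063 ] rms 0.0184 now 11.3
0 5.745 2.316
6.28 8.92 1.666
11.0 12.36 1.094
11.77 13.1 0.986
12.57 13.965 0.867
18.85 5.1 2.465
```

Emit:
play_rows(
  increments="0 0 0 0 1;0 0 0 0 1;0 0 0 0 1;0 0 0 0 1;0 0 0 0 1;0 0 0 0 1;0 0 0 0 1;0 0 0 0 1;0 0 0 0 1;0 0 0 0 1;0 0 0 0 1;0 0 0 0 1;0 0 0 0 1;0 0 25 0 1;0 0 45 0 1;0 0 52 0 1;0 0 52 0 1",
)

```text
t: 13.0
tool_pos: [0.4454, -0.0165, 0.0596]
orientation: [-2.456, -1.956, 0.003]
force: [0.1, -0.3, 0.4]
opening: 0.0002
gripper_force: 0.0
```

```bash
python3 - <<'E'
from h import *
s=robot.read_state();print(s['tool_pos'],s['force'])
run(4)
E
```

```text
[ 0.44540699 -0.01647627  0.05962131] [ 0.10908686 -0.28871474  0.39162804]
fit [-1.5417  2.4675  0.0635] rms 0.0171 now 13.4
0 5.745 2.318
6.28 8.92 1.665
11.0 12.365 1.09
11.77 13.105 0.983
12.57 13.975 0.862
18.85 5.1 2.468
```

Emit:
play_rows(
  increments="0 0 0 0 1;0 0 0 0 1;0 0 0 0 1;0 0 2 0 1;0 0 4 0 1;0 0 13 0 1;0 0 14 0 1;0 0 14 0 1",
)

```text
t: 14.2
tool_pos: [0.4481, -0.0187, 0.0519]
orientation: [2.454, 1.955, -0.002]
force: [-25.7, -6.4, 57.2]
opening: 0.0003
gripper_force: 28.6
```

```bash
python3 - <<'E'
from h import *
s=robot.read_state();print(s['tool_pos'],s['force'])
for i in range(4):
    r=ang('scene');print(r[0],(r[1]+np.pi)%(2*np.pi)-np.pi,r[3:])
cv2.imwrite('pics/s9.png',cv2.resize(r[2][150:290,170:370],None,fx=4,fy=4,interpolation=cv2.INTER_CUBIC))
r=ang('top');print(r[0],r[1])
print(robot.read_state()['force'])
E
```

```text
[ 0.44810823 -0.01871343  0.0519152 ] [-25.72023555  -6.41828811  57.21237588]
14.2 0.0017455652423472579 (np.float64(0.109), 0.93)
14.3 -0.02720104290848724 (np.float64(0.107), 0.88)
14.4 -0.023125507692384417 (np.float64(0.107), 0.92)
14.5 -0.03237946516479262 (np.float64(0.109), 0.76)
14.6 6.26562400979485
[-25.60092121  -5.49742824  56.70938862]
```

View pics/s9.png

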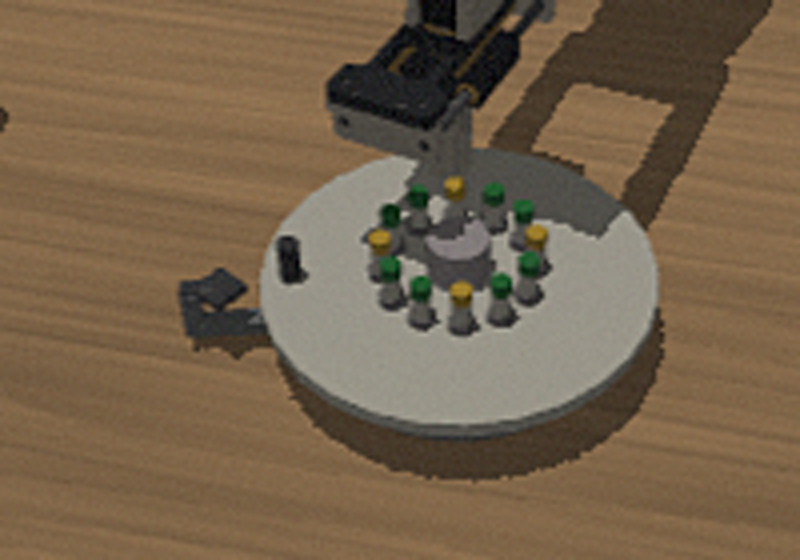

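The wheel has stopped with the post in line with the arrow: in this crop the post is at (290,260) and the arrow at (215,300). The offset is about 0.02 rad, and the fingertip is still pressing on the bare band, so I'm handing the job in.

```bash
python3 -c "
from plant import robot
print(robot.close_job())"
```

```text
the job is handed in; nothing more can be done
None
```

I flicked the wheel so the post ran past the pointer twice on its own, then braked it on the third pass at t ≈ 14 s; it stopped about 0.02 rad (2 mm) from the pointer by camera, and the job was handed in with the fingertip still holding it, pressing harder than planned (about 57 N down, not a few newtons).

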